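Turn the scanner head to the inspection camera and take its picture

TASK

On the bench stands a turntable with four parts on it and a fixed camera looking at its middle. Push the turntable round by one of the upright posts at its rim until the scanner head (the round part with the glass waist and the finned cap) stands straight in front of the camera lens, between the turntable's middle and the lens; when the turntable is still, press the shutter button all the way down and let it come up again. Touch none of the parts on the turntable, lift nothing, and leave the other things on the bench where they are.

Things in the scene. Friction and masses are not known exactly. Their poses are not given: they have to be found in the camera images.
- rig: Fixed photo rig. Origin on the bench, on the turntable's axis; its x axis points horizontally from the turntable's axis straight to the camera lens, z up. Round base plate 220 mm across under the turntable, and a rail 40 mm wide to a black camera, 115 mm wide, 119 mm high, that stands 205 to 298 mm from the axis. It does not move.
- lens (a point): Centre of the camera's front glass, 205 mm from the turntable's axis along the rig's x axis, 66 mm above the bench. The lens looks at the turntable's axis.
- turntable: Aluminium disc 270 mm across, 12 mm thick, top 35 mm above the bench. Origin on the axis at bench height, z up; turns with the disc, either way without end; it needs about 1 to 2 N at a post and stops almost at once when the push stops. Four parts stand loose on it, 68 mm from the axis, near 0, 90, 180 and 270 degrees from its x axis, in any order.
- post (a point): One of four equal upright dark steel posts to push, fixed on the turntable 120 mm from its axis at 45, 135, 225 and 315 degrees from the turntable's x axis; each 14 mm across and 40 mm high, from 35 to 75 mm above the bench. This point is on the centre line of the 45 degree post, 55 mm above the bench.
- scanner: The part to bring before the camera: laser scanner head, round, 62 mm across, 56 mm high: aluminium foot, dark glass waist, cap with 20 radial fins seen as a toothed ring from above. Stands loose on the turntable; origin at the centre of its underside.
- barrel: Black lens barrel with a bright ring, 59 mm across, 46 mm high, loose on the turntable; origin at the centre of its underside. Not to be touched.
- motor: Squat dark motor drum with copper windings and a thin shaft, 54 mm across, 48 mm high with shaft, loose on the turntable; origin at the centre of its underside. Not to be touched.
- module: Square ribbed aluminium power module, 46 x 46 x 40 mm, loose on the turntable; origin at the centre of its underside. Not to be touched.
- shutter (a joint): Shutter button travel, 0 up, 0.006 m fully down; springs back, fully down takes 5 N.
- shutter_top (a point): Centre of the top of the round bare-metal push button, 32 mm across, in a low black housing fixed to the bench to the left or right of the turntable. It is pressed straight down 6 mm.
- tray: Small aluminium tray, 90 x 80 x 30 mm, fixed to the bench on the side where the button is not; origin at the centre of its underside.
- driver: Screwdriver with white handle lying on the bench. Bystander.
- glue: White bottle, 40 mm across, 85 mm high, on the bench; origin at the centre of its underside. Bystander.
- cap: Black lens cap, 60 mm across, 12 mm high, on the bench. Bystander.
- battery: Grey battery pack, 110 x 45 x 35 mm, on the bench. Bystander.
- spacer: Aluminium spacer ring, 50 mm across, 20 mm high, on the bench. Bystander.
Not all that is in view belongs to the job. Leave any purple or red look-alike of the scanner alone.

How it is judged (in metres and radians):
On the way, in this order (a step that is already met when the one before it is completed fails the run):
1. the scanner head stands straight in front of the lens and the turntable is still (y of scanner in the frame of rig between -0.01 and 0.01 m and x of scanner in the frame of rig above 0.04 m and angular speed of turntable below 0.05 rad/s), for 0.3 s.
2. the shutter button is pressed down (value of joint shutter above 0.0045 m), for 0.02 s.
At the end, for the whole second after the job is handed in: The scanner head stands between the turntable's axis and the lens, its centre within 10 mm of the line from the axis to the lens; the turntable is still, all four parts stand upright on it, the button was pressed at least 4.5 mm after that and is up again (all of step 1 and value of joint shutter below 0.0015 m and angle between each of scanner, barrel, motor, module's own z axis and vertical below 0.1 rad and height (world z) of scanner between 0.03 and 0.04 m and height (world z) of barrel between 0.03 and 0.04 m and height (world z) of motor between 0.03 and 0.04 m and height (world z) of module between 0.03 and 0.04 m); the robot touches nothing.
It fails at once if the button is pressed while the scanner head is not in front of the lens or the turntable is turning (value of joint shutter above 0.003 m and not ((y of scanner in the frame of rig between -0.01 and 0.01 m and x of scanner in the frame of rig above 0.04 m) and angular speed of turntable below 0.1 rad/s)).
It fails at once if the robot touches a part on the turntable (contact force between any of the fingers, the arm and scanner above 0.5 N or contact force between any of the fingers, the arm and barrel above 0.5 N or contact force between any of the fingers, the arm and motor above 0.5 N or contact force between any of the fingers, the arm and module above 0.5 N).
It fails at once if a part on the turntable is lifted or tipped (height (world z) of any of scanner, barrel, motor, module above 0.045 m or angle between any of scanner, barrel, motor, module's own z axis and vertical above 0.3 rad).
It fails at once if another thing on the bench is moved by more than 20 mm (distance of any of driver, glue, cap, battery, spacer from where it was at the start of the episode above 0.02 m).
It also fails if it takes over 61 s, if anything falls off the work surface, if the arm or the gripper's body presses on something with over 40 N, if the wrist force passes 120 N, or if a joint passes its speed limit or range.

ROBOT

A 6-joint arm with a two-finger parallel gripper is mounted at the origin on the work surface. World frame = base frame: x ahead of the robot, y to its left, z up, the work surface at z = 0. Lengths are in mm, angles in rad, forces in N, time in s.
With the tool pointing down it reaches from about 350 to 800 mm from the base axis. Payload 7.3 kg.
Tool frame: the origin (TCP) lies between the finger pads; the fingertips stand 14 mm ahead of it and the grasp point (between the pads) lies 5 mm behind it (ctrl.finger_overhang is the distance from the TCP to the fingertips, in mm); x points along the fingers, y is the direction in which the jaws open and shut, and the axes are right-handed (so a half turn about x gives the same grasp; the last joint's range is limited). The gripper opens to 85 mm and grips with 20 to 120 N. Pads are 22 mm wide; open, the fingers measure 114 mm over their backs; the gripper's body (76 mm by 85 mm) begins 54 mm behind the grasp point. The pads swing forward as they close: fully open they stand 13 mm farther back than shut.
Start: joints at [1.067, 0.342, 1.524, -0, 1.275, -0.146], TCP at [183.848, 491.775, 245.322] pointing down, gripper open.
Joint ranges: [-2.53, 2.53], [-0.77, 2.02], [0.04, 2.7], [-1, 4.14], [0.28, 2.66], [-3.11, 3.11]. Speed limits (rad/s): [2.57, 2.57, 3.14, 3.14, 3.14, 3.14].

INTERFACE

Orientations are given as a unit quaternion [x, y, z, w].
In Python, from cell import status, camera, order, finder, ctrl gives the robot as it stands.
- The arm moves only by the tool step_arm, never from a script. Its argument "rows" is a list of rows, each a list of 4 numbers: the shift along the world's x, y, z in mm, then the turn about the world's z in rad. A call has 1 to 12 rows; each row is the pose to reach, as a shift and turn from the pose commanded when the call began; what a row does not reach only later rows make up. A row lasts 1/8 s, in which the tool goes at most 62.5 mm and 10.7 degrees, less where a joint would pass 70% of its speed; a pose out of reach is approached as far as the arm can. A call with a gripper value outside its range is refused whole. "gripper" is the closure, from 0 (fully open) to 1 (shut), set as the call begins (left out, the last holds). The fingers move at their own pace and stop on an object; "newtons" is the grip in N (left out, the last holds). Time passes only in rows, so rows that repeat a pose let the fingers close. It gives the time, the measured TCP pose, the force and the opening at its end, in the units of the state.
- status.state(): the state, without advancing time (a new reading comes with each control period).
- camera(name): name is "scene" or "top" or "wrist"; returns a dict with "frame" (420x560x3 uint8, blue, green, red), "K" (3x3 intrinsics, pixels), "extrinsics" (4x4, takes a point from world to camera coordinates). Camera axes: x right, y up, looking along -z (the intrinsics and any distortion apply to the point x, -y, -z); pixel columns grow to the right and rows downward; lengths in mm; the calibration is good to about 2 mm. The wrist camera is an equidistant fisheye: a pixel r from the principal point sees the ray r / f radians off the axis. A picture is of the moment at which its call begins. There is no depth.
- order.close_job(): hands the job in, once; it reports no verdict.
Trained networks look in a picture, given as the dict that the camera call returned (one of the last four; its "shot" number tells which), for a name from the list of things; names that differ only in an ending like _2 or _b are one class to them, and where a whole thing is asked for, a point or a joint stands for the part that bears it (a point fixed in the world has none). Each returns a list of dicts, best first, with "conf" (0 to 1); they miss things now and then, are a little off and sometimes report something else, mostly with a low value. They report only what shows in the picture. A call takes as long as a camera call. They do not tell look-alikes from the thing itself.
- finder.search_frame(name, picture): "at" ([x, y, z] in mm, in world coordinates, good to about 4 mm: the middle of the surface that is visible of it).
- finder.tip_of(name, picture): "at" ([x, y, z] in mm, in world coordinates, good to about 4 mm: a listed point, or the origin of a listed thing).
The state is a dict: "time_s": time; "joint_positions": joint angles; "dq": joint speeds; "effort": joint torques, N m; "eef_pos": TCP position; "tcp_rot": TCP orientation; "ft_force": force on the tool from outside, world axes, zero at the start; "wrist_torque": the same for the moment, N m; "gripper_width": opening from 0.0 (shut) to 1.0 (fully open).
Only numpy, scipy, OpenCV 4.12 (cv2) and the standard library are available. Lean on these libraries where they do the work, as an engineer would, in place of code of your own. Each camera call takes 0.05 s, during which the arm holds its last target.

## Working session

There is one attempt and no reset: what is moved stays moved. The work goes in short steps, Python scripts to look and compute and a tool call to move; the robot and the scene stay as the last step left them, time stands still between calls to the robot, and variables do not carry over. Pictures are saved under pics/ and viewed, and the job is handed in when it is done.

Besides the shell and the picture viewer there is one more tool, called after "Call:" by a JSON object that holds its "method" and its "body", one argument or row to a line. step_arm: Moves the arm, as the interface text tells. Its arguments: {"type":"object","properties":{"rows":{"type":"array"},"gripper":{"type":"number"},"newtons":{"type":"number"}},"required":["rows"]}

```bash
ls; mkdir -p pics; python3 - <<'E'
from cell import status, camera, order, finder, ctrl
import cv2
s=status.state();print(s)
for n in("scene","top"):
    p=camera(n);cv2.imwrite(f"pics/{n}0.png",p["frame"])
    print(n,p["K"],p["extrinsics"])
    for t in("rig","lens","turntable","post","scanner","barrel","motor","module","shutter_top","tray","glue","driver","cap","battery","spacer"):
        print(t,[([round(float(v)) for v in d["at"]],round(d["conf"],2)) for d in finder.tip_of(t,p)[:4]])
E
```

```text
pics
{'time_s': 0.0, 'joint_positions': array([ 1.06695706e+00,  3.42720052e-01,  1.52503610e+00,  9.30333477e-06,
        1.27537591e+00, -1.45990781e-01]), 'dq': array([-0.00166545, -0.00105904,  0.00154866, -0.00099415, -0.00112404,
        0.00080102]), 'effort': array([-1.40003987e-03, -4.33666241e+01, -2.46010208e+01, -3.08464569e-04,
        7.59998424e-03,  9.45421448e-06]), 'eef_pos': array([183.67274147, 491.41608712, 244.62066222]), 'tcp_rot': array([ 0.12533069,  0.69599468, -0.12636025,  0.69564123]), 'ft_force': array([-0.2912607 ,  0.29889563,  0.42494139]), 'wrist_torque': array([-0.04775456,  0.00714801, -0.01951867]), 'gripper_width': 1.0034445132067091}
scene [[387.19543998   0.         281.96970877]
 [  0.         387.19543998 212.31069321]
 [  0.           0.           1.        ]] [[-6.23433743e-01  7.81732003e-01 -1.50147637e-02  3.80091344e+02]
 [-4.42805324e-01 -3.37181390e-01  8.30802116e-01  1.94390731e+02]
 [ 6.44401903e-01  5.24598690e-01  5.56365349e-01 -1.62411247e+03]
 [ 0.00000000e+00  0.00000000e+00  0.00000000e+00  1.00000000e+00]]
rig [([756, -80, 
[... 1067 characters left out ...]

lens [([762, -80, 64], 0.66), ([644, 73, 53], 0.44), ([631, -11, 33], 0.19)]
turntable [([567, -19, 1], 0.77)]
post [([642, 76, 52], 0.88)]
scanner [([820, 114, 2], 0.92), ([633, -8, 32], 0.76), ([573, -264, 2], 0.74), ([556, 219, -2], 0.72)]
barrel [([558, 47, 36], 0.77), ([574, -90, 34], 0.26)]
motor [([498, -29, 32], 0.71)]
module [([570, -87, 38], 0.81), ([463, 344, -3], 0.7)]
shutter_top [([477, -356, 16], 0.68)]
tray [([459, 344, -1], 0.74), ([762, -81, 64], 0.17)]
glue [([612, 466, -4], 0.68), ([568, -18, 3], 0.64)]
driver [([688, -367, 1], 0.74), ([460, 342, -1], 0.24)]
cap [([690, 366, 2], 0.57)]
battery [([501, -29, 32], 0.7), ([598, -490, 0], 0.61)]
spacer [([357, 254, 1], 0.72)]
```

View pics/scene0.png

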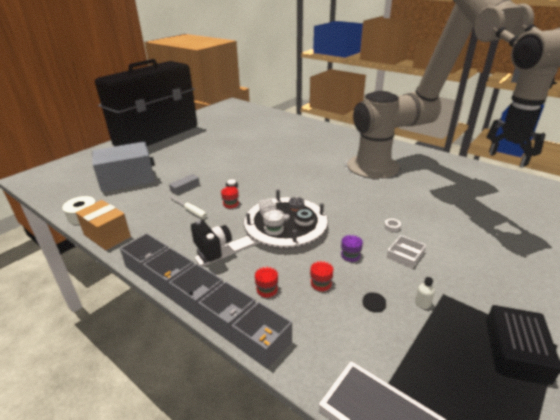

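```bash
python3 -c "
import cv2
f=cv2.imread('pics/top0.png');cv2.imwrite('pics/top0c.png',cv2.resize(f[110:330,170:400],None,fx=2.6,fy=2.6,interpolation=2))"
```

```text
(no output)
```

View pics/top0.png

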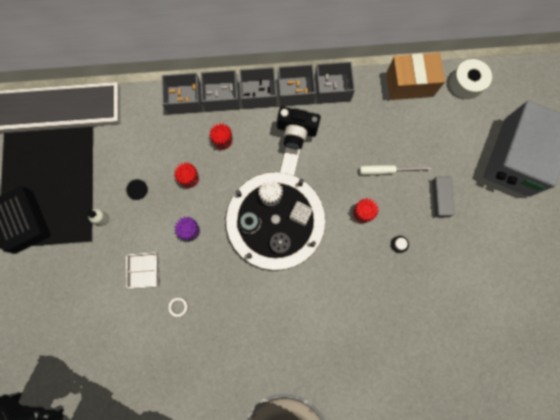

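View pics/top0c.png

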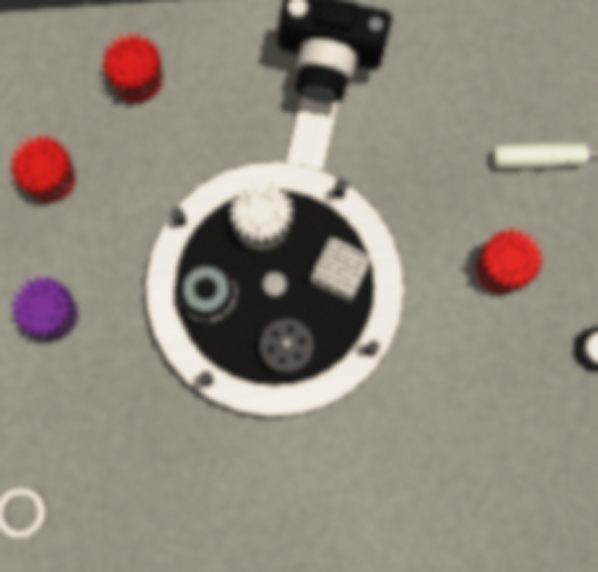

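```bash
python3 - <<'E'
from cell import status, camera, order, finder, ctrl
from scipy.spatial.transform import Rotation as R
import numpy as np
print({k:getattr(ctrl,k) for k in dir(ctrl) if k[0]!='_'})
s=status.state();print(R.from_quat(s['tcp_rot']).as_matrix().round(3))
c=np.array([566.5,-19]);
for a in(140.9,114.4): print(c+120*np.array([np.cos(np.radians(a)),np.sin(np.radians(a))]))
E
```

```text
{'PlanningError': <class 'cell.PlanningError'>, 'finger_overhang': 14.0}
[[ 0.     0.35   0.937]
 [ 0.     0.937 -0.35 ]
 [-1.     0.     0.   ]]
[473.37443115  56.68109689]
[516.92746842  90.2820393 ]
```

```bash
python3 - <<'E'
import cv2
f=cv2.imread('pics/top0.png');cv2.imwrite('pics/scan.png',cv2.resize(f[170:220,245:295],None,fx=10,fy=10,interpolation=2))
E
```

```text
(no output)
```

View pics/scan.png

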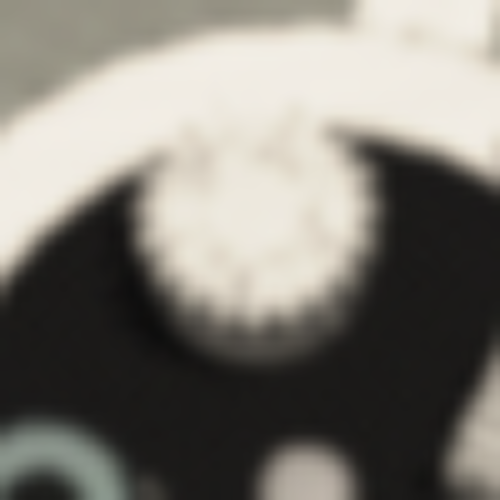

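Call:
{"method": "step_arm", "body": {
  "rows": [
    [22,-39,0,-0.05],
    [46,-82,0,-0.1],
    [72,-129,0,-0.16],
    [98,-175,0,-0.22],
    [125,-222,0,-0.28],
    [151,-269,0,-0.34],
    [177,-316,0,-0.4],
    [204,-363,0,-0.46],
    [230,-410,0,-0.52],
    [252,-449,0,-0.56],
    [265,-472,0,-0.56],
    [265,-472,0,-0.56]
  ],
  "gripper": 1
}}

```text
time_s: 3.1
eef_pos: [449.4, 18.4, 245.1]
tcp_rot: [0.314, 0.634, -0.314, 0.633]
ft_force: [0.0, -0.1, -0.3]
gripper_width: 0.002
```

Call:
{"method": "step_arm", "body": {
  "rows": [
    [0,0,-40,0],
    [0,0,-95,0],
    [0,0,-140,0],
    [0,0,-170,0],
    [0,0,-183,0],
    [0,0,-183,0],
    [0,0,-183,0]
  ]
}}

```text
time_s: 3.98
eef_pos: [449.6, 19.9, 63.4]
tcp_rot: [0.313, 0.633, -0.313, 0.635]
ft_force: [0.1, 0.9, 0.9]
gripper_width: -0.003
```

```bash
cat > h.py <<'E'
from cell import status, camera, order, finder, ctrl
import cv2,numpy as np
def meas():
    for n in("scene","top"):
        p=camera(n)
        for t in("scanner","post","motor","barrel","module"):
            print(n,t,[([round(float(v)) for v in d["at"]],round(d["conf"],2)) for d in finder.tip_of(t,p)[:5] if np.hypot(d["at"][0]-566.5,d["at"][1]+19)<140])
    return p
def wr(name):
    p=camera("wrist");cv2.imwrite(f"pics/{name}.png",p["frame"]);return p
E
python3 - <<'E'
from h import *
p=camera("top");f=p["frame"]
cv2.imwrite('pics/t1.png',cv2.resize(f[110:330,170:400],None,fx=2.6,fy=2.6,interpolation=2))
wr("w1");print(status.state())
E
```

```text
{'time_s': 4.075, 'joint_positions': array([-1.26634621e-01,  4.58777703e-01,  1.95249184e+00,  1.20095293e-04,
        7.27791693e-01, -7.79854341e-01]), 'dq': array([-0.00282541,  0.0029979 ,  0.00391538,  0.00183879, -0.00373002,
        0.00121838]), 'effort': array([ 5.47683437e-02, -3.99118352e+01, -1.53473961e+01,  2.85497532e-03,
        2.14132240e-03,  2.00032220e-03]), 'eef_pos': array([449.62519024,  19.79638786,  63.45005172]), 'tcp_rot': array([ 0.31349747,  0.63313332, -0.31286031,  0.63480702]), 'ft_force': array([-0.41842332,  0.98538371,  0.27821124]), 'wrist_torque': array([-0.04251004, -0.0143152 ,  0.02082452]), 'gripper_width': 0.0007723547448998764}
```

View pics/t1.png

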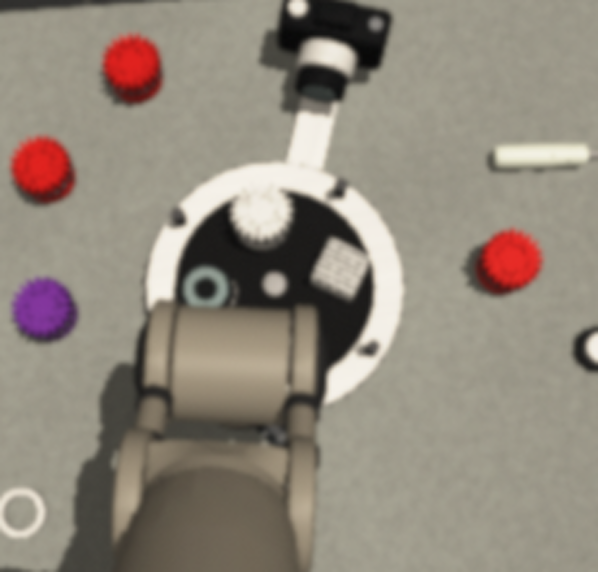

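View pics/w1.png

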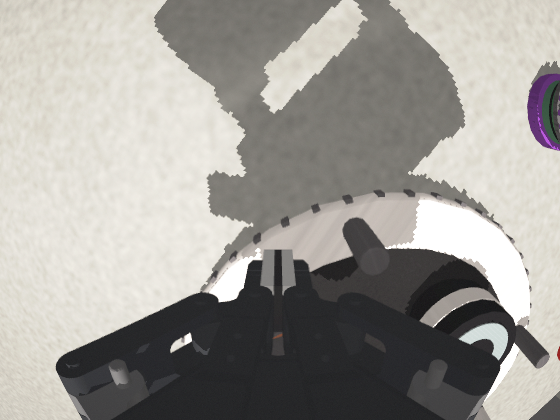

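Call:
{"method": "step_arm", "body": {
  "rows": [
    [1,5,0,0],
    [2.5,10,0,0],
    [5,15,0,0],
    [7.5,20,0,0],
    [10,24.5,0,0],
    [13,29.5,0,0],
    [16,34,0,0],
    [19,38,0,0],
    [22.5,42.5,0,0],
    [26.5,46.5,0,0],
    [30,50.5,0,0],
    [34,54,0,0]
  ]
}}

```text
time_s: 5.58
eef_pos: [483.1, 74.0, 62.3]
tcp_rot: [0.313, 0.634, -0.313, 0.634]
ft_force: [-0.4, -1.5, -0.1]
gripper_width: 0.003
```

```bash
python3 - <<'E'
from h import *
p=meas();f=p["frame"]
cv2.imwrite('pics/t2.png',cv2.resize(f[110:330,170:400],None,fx=2.6,fy=2.6,interpolation=2))
wr("w2");s=status.state();print(s['eef_pos'],s['ft_force'])
E
```

```text
scene scanner [([636, -35, 38], 0.8)]
scene post [([581, 48, 35], 0.74), ([670, 42, 57], 0.61)]
scene motor [([500, -1, 34], 0.71)]
scene barrel [([581, 48, 34], 0.84)]
scene module [([552, -84, 38], 0.44)]
top scanner [([630, -33, 32], 0.61)]
top post []
top motor [([503, -6, 30], 0.59)]
top barrel [([584, 50, 37], 0.6)]
top module [([550, -86, 39], 0.84)]
[482.83830616  73.73104713  62.35740821] [-0.79369524  0.05270549  0.54409579]
```

View pics/t2.png

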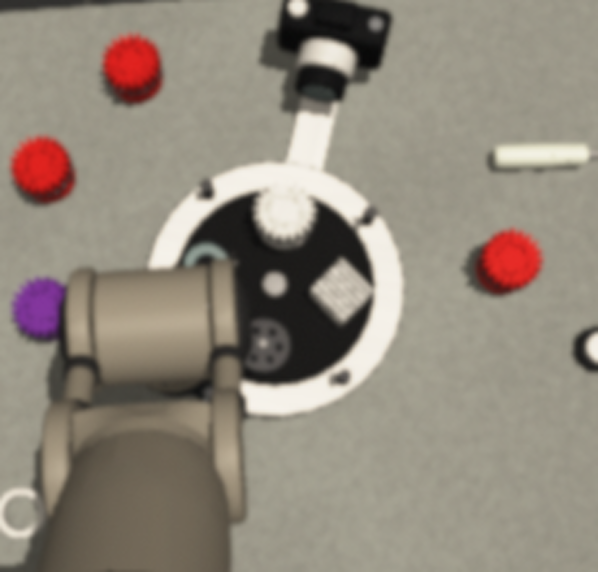

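View pics/w2.png

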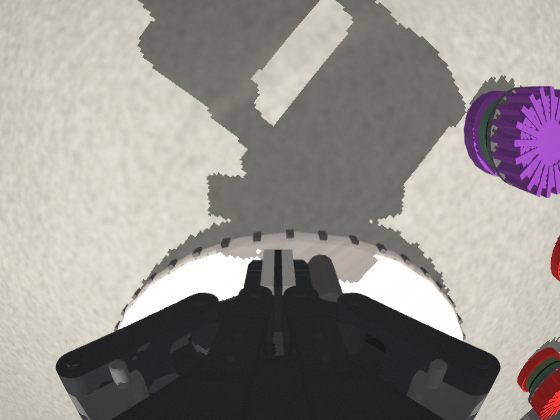

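Call:
{"method": "step_arm", "body": {
  "rows": [
    [3,3,0,0],
    [6.5,5.5,0,0],
    [10,8,0,0],
    [10,8,0,0]
  ]
}}

```text
time_s: 6.72
eef_pos: [493.3, 82.2, 62.4]
tcp_rot: [0.313, 0.634, -0.313, 0.634]
ft_force: [0.5, -0.2, -0.4]
gripper_width: 0.005
```

```bash
python3 - <<'E'
from h import *
p=meas();f=p["frame"]
cv2.imwrite('pics/t3.png',cv2.resize(f[110:330,170:400],None,fx=2.6,fy=2.6,interpolation=2))
for n in("scene","top"):
  p=camera(n);print([d for d in finder.tip_of("lens",p)])
E
```

```text
scene scanner [([635, -40, 33], 0.83)]
scene post [([674, 30, 57], 0.85)]
scene motor [([502, 4, 36], 0.44)]
scene barrel [([592, 47, 33], 0.62)]
scene module [([632, -43, 37], 0.65), ([544, -79, 39], 0.56)]
top scanner [([630, -42, 34], 0.93)]
top post [([674, 30, 54], 0.97)]
top motor [([502, 3, 31], 0.82)]
top barrel [([502, 0, 34], 0.72), ([590, 45, 33], 0.47)]
top module [([630, -41, 34], 0.17)]
[{'at': [755.4, -82.4, 65.2], 'conf': 0.75}]
[{'at': [763.1, -81.5, 64.3], 'conf': 0.65}, {'at': [357.2, 251.8, -1.1], 'conf': 0.55}]
```

View pics/t3.png

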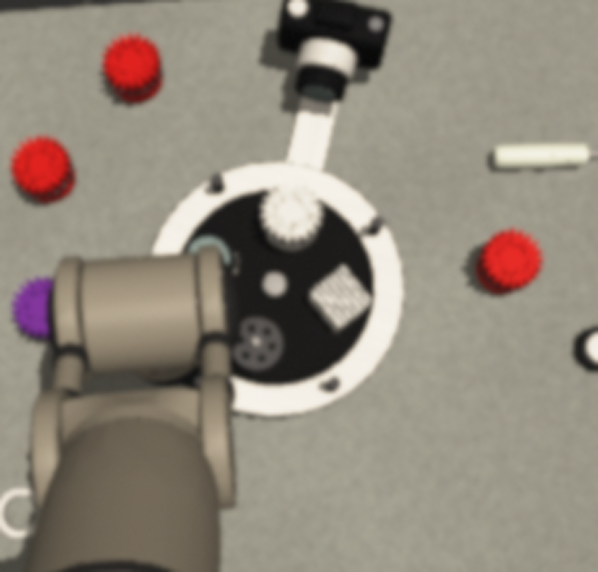

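Call:
{"method": "step_arm", "body": {
  "rows": [
    [-5,-4,0,0],
    [-12,-9,0,0],
    [-16,-12,5,0],
    [-16,-12,40,0],
    [-16,-12,95,0],
    [-16,-12,150,0],
    [-16,-12,180,0],
    [-16,-40,188,0],
    [-16,-85,188,0],
    [-16,-135,188,0],
    [-16,-190,188,0],
    [-16,-245,188,0]
  ]
}}

```text
time_s: 9.02
eef_pos: [476.3, -164.9, 250.8]
tcp_rot: [0.313, 0.634, -0.313, 0.634]
ft_force: [1.2, -0.2, 0.5]
gripper_width: 0.001
```

Call:
{"method": "step_arm", "body": {
  "rows": [
    [0,-50,0,0],
    [0,-105,0,0],
    [0,-150,0,0],
    [0,-180,0,0],
    [0,-193,0,0],
    [0,-193,0,0]
  ]
}}

```text
time_s: 9.78
eef_pos: [476.6, -356.2, 250.2]
tcp_rot: [0.314, 0.634, -0.313, 0.634]
ft_force: [-0.3, 1.0, -0.5]
gripper_width: -0.001
```

```bash
python3 - <<'E'
from h import *
for n in("scene","top"):
  p=camera(n)
  for t in("scanner","barrel","motor","module","post","turntable","lens","shutter_top"):
    print(n,t,[([round(float(v),1) for v in d["at"]],round(d["conf"],2)) for d in finder.tip_of(t,p)[:4]])
f=p["frame"]
# overlay predicted axis->lens line
E_=p["extrinsics"];K=p["K"]
def px(w):
  c=E_@np.array([*w,1]);q=K@np.array([c[0],-c[1],-c[2]]);return (q[:2]/q[2])
g=cv2.resize(f[110:330,170:400],None,fx=2.6,fy=2.6,interpolation=2)
def P(w): return tuple(int(v) for v in (px(w)-[170,110])*2.6)
u=np.array([192.5,-63.])/np.hypot(192.5,63)
c=np.array([566.5,-19])
for z,col in((91,(0,0,255)),(10,(255,0,0))):
  cv2.line(g,P([*c,z]),P([*(c+u*205),z]),col,1)
a=[P([*(c+68*u+31*np.array([np.cos(t),np.sin(t)])),91]) for t in np.linspace(0,6.28,40)]
cv2.polylines(g,[np.array(a)],True,(0,255,0),1)
cv2.imwrite('pics/t4.png',g);wr("w4");print(status.state()['eef_pos'])
p=camera("wrist");print([d for d in finder.tip_of("shutter_top",p)])
E
```

```text
scene scanner [([819.9, 115.7, 1.7], 0.92), ([632.2, -40.7, 36.8], 0.89), ([577.2, -264.2, 1.9], 0.88), ([558.1, 215.6, -3.1], 0.77)]
scene barrel [([588.5, 44.4, 33.3], 0.92)]
scene motor [([504.5, 2.8, 36.2], 0.71)]
scene module []
scene post [([674.7, 26.4, 54.8], 0.91), ([612.1, 458.5, -1.3], 0.35)]
scene turntable [([564.0, -13.4, -2.3], 0.87)]
scene lens [([755.2, -82.3, 68.1], 0.73), ([356.4, 259.4, 1.8], 0.52)]
scene shutter_top [([478.5, -355.1, 20.0], 0.47)]
top scanner [([554.5, 220.4, -0.2], 0.97), ([814.6, 115.3, 2.1], 0.94), ([574.3, -264.7, 0.6], 0.84), ([627.7, -41.8, 32.9], 0.68)]
top barrel [([592.2, 42.4, 32.9], 0.6)]
top motor [([502.4, 2.7, 31.9], 0.59)]
top module [([543.5, -88.3, 36.6], 0.67)]
top post [([675.3, 31.4, 50.1], 0.72), ([589.9, 43.9, 35.9], 0.7)]
top turntable [([567.0, -16.5, 1.2], 0.66)]
top lens [([761.4, -81.3, 63.0], 0.61), ([690.4, 361.2, 0.6], 0.54), ([601.0, -492.5, 0.6], 0.22)]
top shutter_top [([472.1, -354.6, 19.8], 0.43)]
[ 476.83395115 -356.25562288  250.30428262]
[{'at': [474.5, -351.7, 23.7], 'conf': 0.83}]
```

View pics/t4.png

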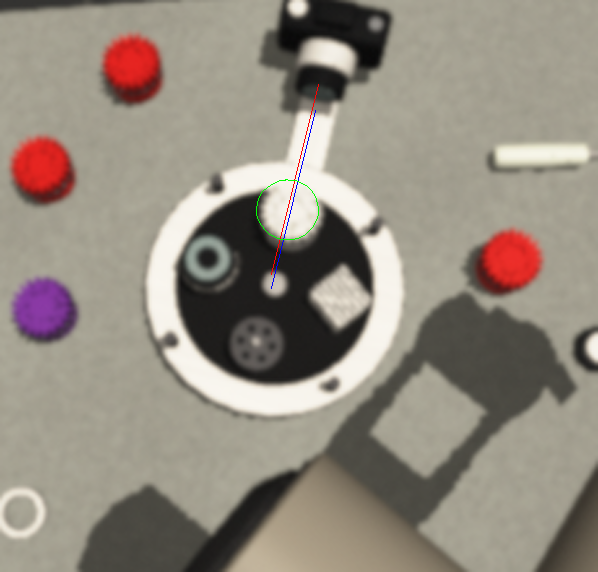

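View pics/w4.png

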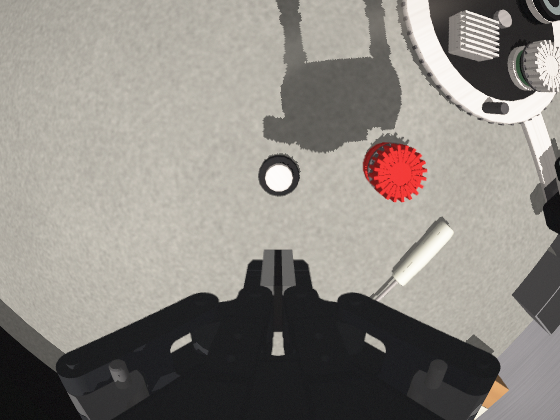

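Call:
{"method": "step_arm", "body": {
  "rows": [
    [-2,2,-30,0],
    [-2,2,-80,0],
    [-2,2,-130,0],
    [-2,2,-175,0],
    [-2,2,-200,0],
    [-2,2,-208,0],
    [-2,2,-208,0]
  ]
}}

```text
time_s: 11.7
eef_pos: [475.0, -354.4, 42.6]
tcp_rot: [0.313, 0.634, -0.313, 0.634]
ft_force: [0.3, 1.2, 1.1]
gripper_width: 0.001
```

```bash
python3 - <<'E'
from h import *
wr("w5");print(status.state()['eef_pos'],status.state()['ft_force'])
E
```

```text
[ 475.3704699  -354.72336931   43.29044695] [ 0.04364711 -0.40604147  0.11862885]
```

View pics/w5.png

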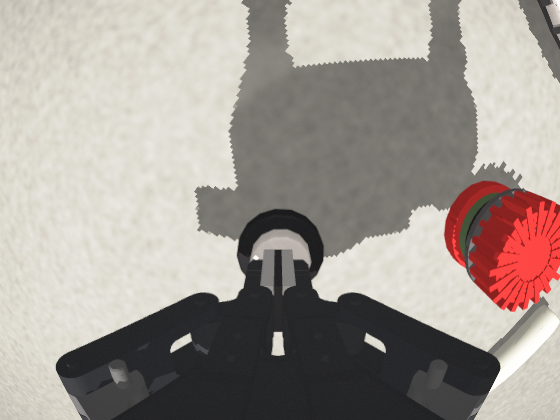

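The fingertips (278,260) stand over the bare-metal button (280,245), centred sideways, with the housing ring around it. I'll press in small steps.

Call:
{"method": "step_arm", "body": {
  "rows": [
    [0,0,-3,0],
    [0,0,-6,0],
    [0,0,-8,0],
    [0,0,-8,0],
    [0,0,-8,0]
  ]
}}

```text
time_s: 12.38
eef_pos: [475.1, -354.4, 34.6]
tcp_rot: [0.313, 0.634, -0.313, 0.634]
ft_force: [-0.0, 0.0, 2.6]
gripper_width: 0.001
```

Call:
{"method": "step_arm", "body": {
  "rows": [
    [0,0,-2,0],
    [0,0,-2,0],
    [0,0,-2,0]
  ]
}}

```text
time_s: 12.75
eef_pos: [475.0, -354.4, 32.5]
tcp_rot: [0.313, 0.634, -0.313, 0.634]
ft_force: [0.2, -0.7, 3.5]
gripper_width: 0.002
```

Call:
{"method": "step_arm", "body": {
  "rows": [
    [0,0,-2,0],
    [0,0,-2,0],
    [0,0,-2,0]
  ]
}}

```text
time_s: 13.12
eef_pos: [475.1, -354.4, 30.5]
tcp_rot: [0.313, 0.634, -0.313, 0.634]
ft_force: [1.4, -1.5, 4.8]
gripper_width: -0.004
```

Call:
{"method": "step_arm", "body": {
  "rows": [
    [0,0,-2,0],
    [0,0,-2,0],
    [0,0,-2,0]
  ]
}}

```text
time_s: 13.5
eef_pos: [475.1, -354.4, 29.9]
tcp_rot: [0.313, 0.634, -0.313, 0.634]
ft_force: [-1.6, 2.6, 15.2]
gripper_width: 0.001
```

Call:
{"method": "step_arm", "body": {
  "rows": [
    [0,0,-1.5,0],
    [0,0,-1.5,0],
    [0,0,-1.5,0]
  ]
}}

```text
time_s: 13.88
eef_pos: [475.1, -354.5, 29.7]
tcp_rot: [0.313, 0.633, -0.313, 0.635]
ft_force: [-4.4, 4.5, 25.3]
gripper_width: 0.001
```

The button has hit its stop: TCP z levels off at 29.7 mm while the force rises to 25 N. Releasing it now.

Call:
{"method": "step_arm", "body": {
  "rows": [
    [0,0,3,0],
    [0,0,10,0],
    [0,0,30,0],
    [0,0,70,0],
    [0,0,120,0],
    [0,0,160,0],
    [0,0,180,0],
    [0,0,180,0],
    [0,0,180,0]
  ]
}}

```text
time_s: 15.0
eef_pos: [474.1, -353.5, 205.1]
tcp_rot: [0.314, 0.635, -0.313, 0.633]
ft_force: [-0.2, 0.2, -0.2]
gripper_width: 0.001
```

```bash
python3 - <<'E'
from h import *
p=meas();f=p["frame"]
cv2.imwrite('pics/t6.png',cv2.resize(f[110:330,170:430],None,fx=2.6,fy=2.6,interpolation=2))
p=wr("w6");print([d for d in finder.tip_of("shutter_top",p)]);print(status.state()['ft_force'])
E
```

```text
scene scanner [([633, -40, 35], 0.89)]
scene post [([676, 29, 56], 0.57)]
scene motor [([504, 4, 32], 0.73)]
scene barrel [([591, 48, 34], 0.89)]
scene module [([542, -83, 40], 0.73)]
top scanner [([631, -42, 32], 0.8)]
top post [([674, 30, 54], 0.88)]
top motor [([503, 2, 32], 0.84)]
top barrel [([593, 44, 34], 0.64)]
top module [([542, -87, 37], 0.54)]
[{'at': [473.4, -356.2, 22.0], 'conf': 0.62}, {'at': [565.7, -21.3, -3.2], 'conf': 0.58}]
[-0.28310148 -0.74811288 -0.31384732]
```

View pics/t6.png

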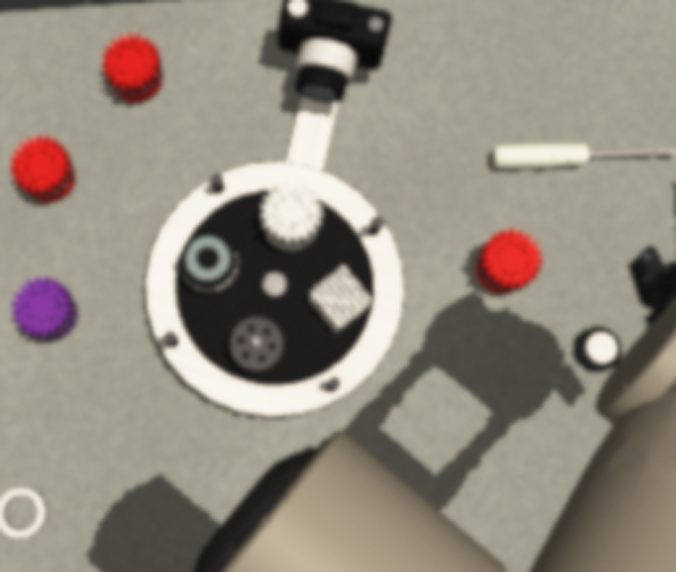

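The scanner head (crop px 291,215) stands on the line to the lens (320,95). The parts are upright, the arm is clear of everything, and the button (600,348) is up.

```bash
python3 -c "
from cell import order
print(order.close_job())"
```

```text
the job is handed in; nothing more can be done
None
```

The scanner head is in front of the lens, the shutter has been pressed and released, and the job is handed in; no verdict was reported.

- **Turning:** I pushed one rim post with closed fingers and turned the table about 26° clockwise, in two pushes with a measurement between them. I then backed off and raised the arm clear.
- **Alignment:** The last fixes put the scanner at about (632, -41) mm, or -18.5° from the axis. The lens is at about -18.1°, so the offset from the line is under about 2 mm against the 10 mm allowed. The line I drew over the top picture was off by the same 1–2 mm at the hub, rail and scanner, which fits the calibration error.
- **Shutter:** The button reached its stop: the fingers stopped moving down at TCP z 29.7 mm while the force rose to 25 N. After release the button-top fix was z 22 mm (20–24 mm before the press, good to about 4 mm), so it reads as up again.
- **Last picture:** All four parts look upright on the table. The scanner and post fixes match those from before the press, so the table stayed still. Nothing else in that crop looks moved, but it does not show every bystander. The arm touches nothing, and the force reading is about zero.
- **Checks that disagreed:** A few finder reports were wrong, such as look-alikes or a part named as another, and I discarded them using the pictures. The lens fix differed by about 7 mm between the two cameras, mostly along the line of sight, so it hardly affects the angle.

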